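# Wedge a panel upright in the carving jig

### The arm

A 6-joint arm with a two-finger parallel gripper is mounted at the origin on the work surface. World frame = base frame: x ahead of the robot, y to its left, z up, the work surface at z = 0. Lengths are in mm, angles in rad, forces in N, time in s.
With the tool pointing down it reaches from about 350 to 850 mm from the base axis. Payload 8.1 kg.
Tool frame: the origin (TCP) lies on the centre line of the jaws, within the pads' length; the fingertips stand 22 mm ahead of it and the grasp point (between the pads) lies 3 mm ahead of it; z points along the fingers, y is the line along which they close (so a half turn about z gives the same grasp; the last joint's range is limited). The gripper opens to 85 mm and grips with 20 to 120 N. Pads are 22 mm wide; open, the fingers measure 114 mm over their backs; the gripper's body (76 mm by 85 mm) begins 54 mm behind the grasp point. The pads swing forward as they close: fully open they stand 13 mm farther back than shut.
Start: joints at [-1.253, 0.13, 1.488, -0, 1.523, -0.085], TCP at [235.217, -551.977, 253.292] pointing down, gripper open.
Joint ranges: [-2.96, 2.96], [-0.89, 2.26], [0.02, 2.5], [-1.34, 4.48], [0, 2.73], [-2.66, 2.66]. Speed limits (rad/s): [2.39, 2.39, 2.79, 3.14, 3.14, 3.14].

### API

Orientations are given as a unit quaternion [x, y, z, w].
In Python, from station import arm gives the robot as it stands.
- The arm moves only by the tool jog_arm, called after ">>>" as a command line: name --argument value ..., lists and objects as JSON in quotes. Schema: {"type":"object","properties":{"rows":{"type":"object","properties":{"plan":{"type":"array","items":{"type":"array","items":{"type":"number"},"minItems":4,"maxItems":4},"minItems":1,"maxItems":8}},"additionalProperties":false,"required":["plan"]},"jaw":{"type":"number"},"grip_n":{"type":"number"},"only":{"type":"string"},"quiet":{"type":"boolean"},"lines":{"type":"string"}},"required":["rows"],"additionalProperties":false}. rows is an object whose key "plan" holds a list of rows, 1 to 8 of them, each of 4 numbers: dx, dy, dz in mm, then a turn about the tool's z in rad; each row shifts and turns the commanded pose from where the row before left it, along the tool's axes as they then stand; what a row does not reach is not made up. A row lasts 1/12 s, in which the tool goes at most 41.7 mm and 0.125 rad, less where a joint would pass 70% of its speed; a pose out of reach is approached as far as the arm can. jaw is the finger opening in mm, set as the call begins (left out keeps the last). The fingers move at their own pace and stop on an object; grip_n is the grip in N (left out, the last holds). Time passes only in rows, so rows that do not move let the fingers close. The tool returns the time, the measured TCP pose, the force, the opening and the grip force at its end. only (a regular expression) keeps the lines of the reply that match it, lines (a string "A,B") keeps lines A to B, and quiet returns only ok. Input that does not fit is refused with a message, and nothing moves.
- arm.read_state(): the state, without advancing time (a new reading comes with each control period).
- arm.camera(name): name is "scene" or "side" or "wrist"; returns a dict with "frame" (480x640x3 uint8, blue, green, red), "fx", "fy", "cx", "cy" (pixels), "rvec" (rotation vector, rad) and "tvec" (3), from world to camera coordinates, as OpenCV has them. Camera axes: x right, y down, z forward; pixel columns grow to the right and rows downward; lengths in mm; the calibration is good to about 2 mm. A picture is of the moment at which its call begins. There is no depth.
- arm.hand_in(): hands the job in; it is judged then, once.
The state is a dict: "clock": time; "qpos": joint angles; "joint_velocities": joint speeds; "effort": joint torques, N m; "position": TCP position; "tool_rot": TCP orientation; "force": force on the tool from outside, world axes, zero at the start; "wrist_torque": the same for the moment, N m; "finger_gap": finger opening in mm; "gripper_force": force on a finger pad.
Only numpy, scipy, OpenCV 4.12 (cv2) and the standard library are available. Lean on these libraries where they do the work, as an engineer would, in place of code of your own. Each camera call takes 0.05 s, during which the arm holds its last target. There are 200 camera calls.

### The job

Stand the leaning wooden panel on its long thin edge in the jig, between the fence and the two stop blocks, roughly centred along the fence. Then slide the wedge, thin end down, only into the gap that is wide enough for it (at the bevelled stop; do not force it at the other) and press it down firmly so that the panel is held flush against the fence. Finish while still gripping and pressing the wedge, and leave the mallet, glue bottle and chisel alone.

Things in the scene. Friction and masses are not known exactly. Their poses are not given: they have to be found in the camera images.
- panel: Pale wooden board, 16 thick (own x) x 130 long (own y) x 95 high (own z), 0.13 kg, both faces alike. Origin: centre of its lower long thin edge. At the start it leans on the easel, own z tipped 30 degrees from vertical towards the easel's -x (the robot). Only the lower 50 mm of its -x face is supported: the upper 45 mm is free to be gripped across the thickness, tool tilted likewise.
- easel: Dark wooden easel fixed to the bench (place and yaw vary, left or right of the jig). Origin: on the bench under its ledge; base plate 110 x 120 mm, 70 mm high. The panel's lower edge rests on the ledge, 28 mm above the bench; panel and easel share their yaw.
- jig: Plywood base board of the jig, 140 (x) x 200 (y) x 18 high, fixed to the bench (place and yaw vary). Origin: centre of its underside. The panel must stand on its top (own z = 18 mm). The fence stands on its -x side (nearer the robot), two stop blocks on its +x side. The panel flush with the fence has its origin at jig x = -17, y about 0, z = 18 mm.
- fence: Upright wooden board on the jig, 20 thick (x) x 180 long (y) x 50 high, yaw as the jig. Origin: centre of its underside, at jig (-35, 0, 18) mm. Its panel-side face is at own x = +10 mm; the panel is flush when its origin is at fence x = +18 mm, faces parallel. From this face to the square stop is 24 mm clear: the 16 mm panel enters with 8 mm of play.
- stop_bevelled: Block on the jig whose fence-side face slopes back going up; 40 wide (y), 45 high, yaw as the jig. Origin: at jig (35, +38 or -38, 18) mm (may swap places with the square stop). Sloping face at own x = -34.4 mm at the bottom, -25.4 mm at the top (1:5, like the wedge). Gap to the flush panel: 9.6 mm at the bottom, 18.6 mm at the top: wide enough for the wedge.
- wedge_seat (a point): Point, fixed to the bevelled stop, where the wedge's origin (foot centre) ends when it jams with the panel flush: 12 mm above the jig's top, at x = -38, y = 0 mm of the bevelled stop. The wedge enters from above with its own x along the jig's +x (flat face to the panel); pressed down, it pushes the panel against the fence.
- stop_square: Block on the jig with an upright face, 40 wide (y), 45 high, yaw as the jig. Origin: at jig (35, -38 or +38, 18) mm. Its fence-side face is at own x = -36 mm: the gap to the flush panel is only 8 mm, too narrow for the wedge.
- wedge: Brown wooden wedge standing thin end down in its stand, 40 wide (own y), 140 high (own z), 0.11 kg. Origin: centre of its 12 x 40 foot. Flat upright face at own x = -6 mm; the other face slopes from x = +6 mm at the foot to +26 mm at 100 mm height. From 100 to 140 mm height it is a straight grip, 32 thick (own x from -6 to +26) x 40 wide.
- wedge_grip (a point): Centre of the wedge's straight grip: at (10, 0, 120) mm in the wedge's frame, same axes.
- stand: Dark wooden block fixed to the bench that holds the wedge, 80 x 80 x 55 mm high (place and yaw vary, left or right of the jig), its pocket fits the wedge with about 1 mm play. Origin: on the bench below the wedge's foot; pocket floor 10 mm above the bench. Lift the wedge straight up 50 mm to clear it.
- mallet: Bystander: round carver's mallet standing on its head, 80 mm across, 205 mm high. Origin: centre of its underside.
- glue: Bystander: white glue bottle, 56 mm across, 150 mm high. Origin: centre of its underside.
- chisel: Bystander: chisel with wooden handle lying on the bench, 200 mm long along own x.

How it is judged (in metres and radians):
On the way, in this order (a step that is already met when the one before it is completed fails the run):
1. the panel stands upright on the jig's top, between the fence and the stops (z of panel in the frame of jig between 0.014 and 0.022 m and y of panel in the frame of fence between -0.02 and 0.02 m and angle between panel's own z axis and vertical below 0.15 rad and x of panel in the frame of fence between 0.014 and 0.03 m), for 0.2 s.
2. the wedge's foot is in the wide gap, beside the bevelled stop (y of wedge in the frame of stop_bevelled between -0.012 and 0.012 m and z of wedge in the frame of jig between 0.019 and 0.042 m and x of wedge in the frame of stop_bevelled between -0.043 and -0.033 m), for 0.2 s.
At the end, for the whole second after the job is handed in: Panel on its long edge on the jig, centred within 20 mm, upright within 0.04 rad, flush with the fence within 2 mm and pressed on it with over 2 N; wedge upright in the gap at the bevelled stop (within 12 mm), foot 1 to 24 mm above the jig top, pressing the panel, gripped by the fingers (all of step 2 and z of panel in the frame of jig between 0.014 and 0.022 m and y of panel in the frame of fence between -0.02 and 0.02 m and angle between panel's own z axis and vertical below 0.04 rad and angle between the x axis of panel and the x axis of fence, either way round below 0.025 rad and x of panel in the frame of fence between 0.0155 and 0.02 m and angle between wedge's own z axis and vertical below 0.12 rad and contact force between panel and fence above 2 N and contact force between wedge and panel above 1.5 N and contact force between the fingers and wedge above 3 N and contact force between the fingers and panel below 0.5 N); the arm keeps its last pose, push and grip.
It fails at once if the wedge is forced at the narrow gap (over 10 N on the square stop) (contact force between wedge and stop_square above 10 N).
It fails at once if the mallet is disturbed (moved over 30 mm) (distance of mallet from where it was at the start of the episode above 0.03 m).
It fails at once if the glue is disturbed (moved over 30 mm) (distance of glue from where it was at the start of the episode above 0.03 m).
It fails at once if the chisel is disturbed (moved over 30 mm) (distance of chisel from where it was at the start of the episode above 0.03 m).
It also fails if it takes over 58 s, if anything falls off the work surface, if the arm or the gripper's body presses on something with over 40 N, if the wrist force passes 120 N, or if a joint passes its speed limit or range.

## Working session

There is one attempt and no reset: what is moved stays moved. The work goes in short steps, Python scripts to look and compute and a tool call to move; the robot and the scene stay as the last step left them, time stands still between calls to the robot, and variables do not carry over. Pictures are saved under pics/ and viewed, at most 10 in all, crops included, and the job is handed in when it is done.

```bash
ls; mkdir -p pics
```

Create h.py:
```python
import cv2,numpy as np
from station import arm
from scipy.spatial.transform import Rotation as R
def shot(n,name):
    c=arm.camera(n); cv2.imwrite(f'pics/{name}.png',c['frame']); np.save(f'pics/{name}.npy',{k:v for k,v in c.items()},allow_pickle=True); return c
def load(name): return np.load(f'pics/{name}.npy',allow_pickle=True).item()
def ray(c,u,v):
    Rm=cv2.Rodrigues(np.array(c['rvec'],float))[0]; t=np.array(c['tvec'],float).ravel()
    d=Rm.T@np.array([(u-c['cx'])/c['fx'],(v-c['cy'])/c['fy'],1]); return -Rm.T@t,d/np.linalg.norm(d)
def onz(c,u,v,z):
    o,d=ray(c,u,v); return o+d*(z-o[2])/d[2]
def two(c1,p1,c2,p2):
    o1,d1=ray(c1,*p1);o2,d2=ray(c2,*p2)
    s=np.linalg.lstsq(np.c_[d1,-d2],o2-o1,rcond=None)[0]
    a=o1+s[0]*d1;b=o2+s[1]*d2; return (a+b)/2,np.linalg.norm(a-b)
def proj(c,P):
    return cv2.projectPoints(np.array(P,float).reshape(-1,3),np.array(c['rvec'],float),np.array(c['tvec'],float),np.array([[c['fx'],0,c['cx']],[0,c['fy'],c['cy']],[0,0,1.]]),None)[0].reshape(-1,2)
```

Run:
```python
from h import *
np.set_printoptions(precision=1,suppress=True)
for n in ('scene','side','wrist'):
    c=shot(n,n+'0'); print(n,ray(c,320,240),c['fx'])
print(arm.read_state())
```

```text
pics
station.py
scene (array([1285.5,  575.6,  749.9]), array([-0.6, -0.5, -0.6])) 509.14798897051
side (array([320.4, 717.1, 543.3]), array([ 0.3, -0.8, -0.5])) 525.073175443584
wrist (array([ 300.4, -523.7,  372.4]), array([-0.2, -0.1, -1. ])) 423.72806682419093
{'clock': 0.15, 'qpos': array([-1.3,  0.1,  1.5, -0. ,  1.5, -0.1]), 'joint_velocities': array([-0., -0., -0., -0.,  0.,  0.]), 'effort': array([  0. , -57. , -50.1,  -0. ,   0. ,   0. ]), 'position': array([ 235.1, -551.6,  252.5]), 'tool_rot': array([ 1. ,  0.2, -0. , -0. ]), 'force': array([-0.3, -0.1, -0.6]), 'wrist_torque': array([ 0., -0., -0.]), 'gripper_force': 0.0, 'finger_gap': 85.30370732133203}
```

View pics/scene0.png

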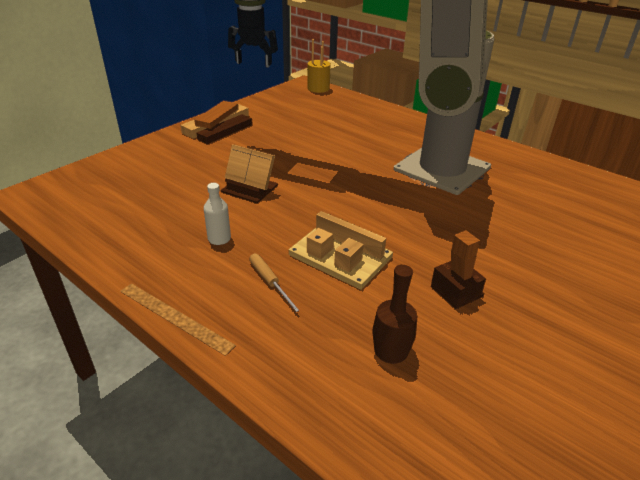

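View pics/side0.png

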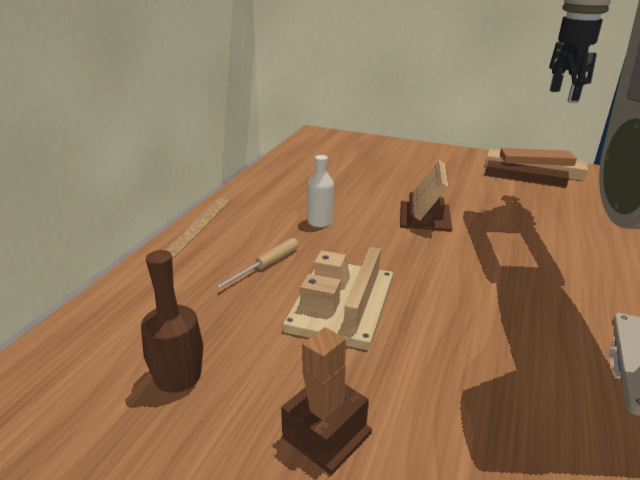

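The scene view shows the panel on its easel at about (250,168), jig (342,255), wedge in its stand (465,255), glue (217,220), mallet (397,320) and chisel (272,280). In the side view the panel is at (430,190), jig (345,295) and wedge (325,375). I'll work out rough positions first, then measure with the wrist camera.

Run:
```python
from h import *
np.set_printoptions(precision=1,suppress=True)
a=load('scene0');b=load('side0')
for n,p,z in [('easelbase',(250,188),10),('jig corners L',(291,251),18),('front',(361,285),18),('R',(391,256),18),('back',(320,226),18),('wedgeTop',(466,236),150),('stand',(459,285),55),('glue',(218,245),0),('mallet',(393,355),0)]:
    print(n,onz(a,*p,z))
for n,p,q in [('panel topL/R',(231,146),(444,163)),('panel top2',(274,156),(424,190)),('wedge top ctr',(466,236),(324,343))]:
    print(n,two(a,p,b,q))
for n,p in [('c near',(364,340)),('far right',(392,271)),('left near',(287,330)),]: print('side jig',n,onz(b,*p,18))
for n,v in (('scene0',(200,130,300,210)),('side0',(390,150,470,240))):
    pass
s=np.hstack([cv2.resize(a['frame'][130:210,205:305],None,fx=4,fy=4,interpolation=2),cv2.resize(b['frame'][150:230,385:485],None,fx=4,fy=4,interpolation=2)])
t=np.hstack([cv2.resize(a['frame'][215:305,420:500],(400,280)) ,cv2.resize(b['frame'][320:470,270:380],(400,280))])
cv2.imwrite('pics/crop1.png',np.vstack([s,t]))
```

```text
easelbase [ 474.  -334.9   10. ]
jig corners L [612.8 -53.9  18. ]
front [600.  136.5  18. ]
R [474.9 130.1  18. ]
back [492.5 -67.3  18. ]
wedgeTop [469.  287.6 150. ]
stand [502.8 309.1  55. ]
glue [ 694.5 -215.6    0. ]
mallet [701.1 286.5   0. ]
panel topL/R (array([ 451.6, -426.4,  100. ]), np.float64(2.3126119641550873))
panel top2 (array([ 458.6, -249.8,  119.9]), np.float64(23.6238448999416))
wedge top ctr (array([470.6, 289.9, 148.9]), np.float64(5.3233046263045045))
side jig c near [467.3 123.9  18. ]
side jig far right [474.9 -75.3  18. ]
side jig left near [583.4 147.   18. ]
```

View pics/crop1.png

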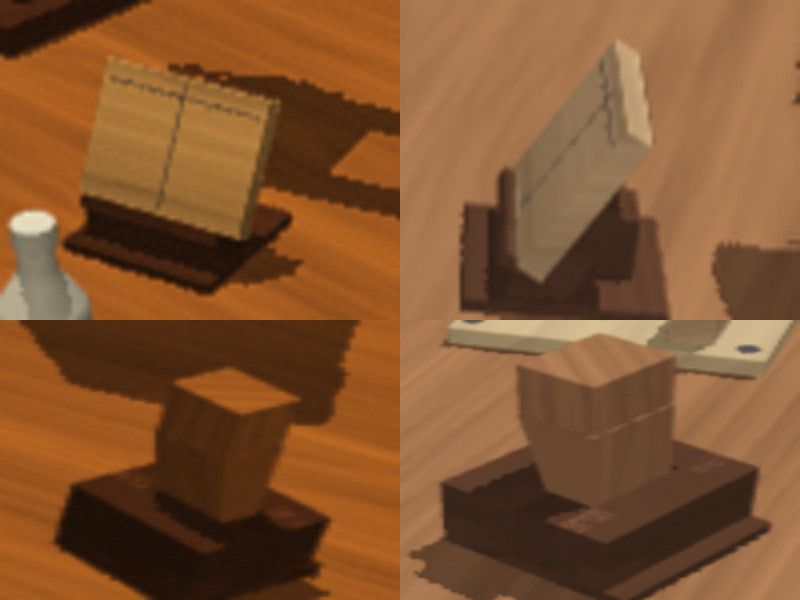

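The crops show the panel's marked +x face, its bright top edge leaning towards the robot, and the wedge's grip block above the stand. The tool can't be tilted, so I'll tip the panel upright with the rear finger and then grip it. First I'll bring the wrist camera over it.

Add to h.py:
```python
def go(x,y,z,yaw=None):
    "tool-axes delta to a world TCP target; yaw = world angle wanted for tool y (mod pi)"
    s=arm.read_state(); M=R.from_quat(s['tool_rot']).as_matrix()
    ty=np.arctan2(M[1,1],M[0,1]); d=M.T@(np.array([x,y,z])-s['position']); 
    print('pos',s['position'].round(1),'toolY yaw',ty.round(4),'tilt',np.degrees(np.arccos(-M[2,2])).round(2),'delta',d.round(1),'q6',s['qpos'][5].round(2))
    if yaw is not None:
        t=(ty-yaw+np.pi/2)%np.pi-np.pi/2; print('turn about tool z',t.round(4),'or',(t-np.sign(t)*np.pi).round(4))
    return d
```

Run:
```python
from h import *
go(440,-340,340,0)
c=load('wrist0'); s=arm.read_state(); M=R.from_quat(s['tool_rot']).as_matrix()
o,d=ray(c,320,240); print(M.T@(o-s['position']), M.T@d)
```

```text
pos [ 235.1 -551.6  252.5] toolY yaw -1.168 tilt 0.08 delta [ 271.5 -114.5  -87.3] q6 -0.09
turn about tool z -1.168 or 1.9736
[  71.04076244   -0.26667777 -119.89929477] [-0.27009514  0.00526116  0.96281926]
```

>>> jog_arm --rows '{"plan":[[34,-14,-11,-0.12],[34,-14,-11,-0.12],[34,-14,-11,-0.12],[34,-14,-11,-0.12],[34,-14,-11,-0.12],[34,-14,-11,-0.12],[34,-14,-11,-0.12],[0,0,0,-0.12]]}'

```text
clock: 0.82
position: [338.0, -319.2, 333.3]
tool_rot: [0.774, 0.634, 0.001, 0.002]
force: [-1.0, -0.4, 0.6]
finger_gap: 85.6
gripper_force: 0.0
```

Run:
```python
from h import *
import time
c=shot('wrist','w1'); go(455,-335,300,0)
```

```text
pos [ 337.6 -321.3  332.3] toolY yaw -0.1893 tilt 0.2 delta [  8.7 117.8  32.6] q6 -0.68
turn about tool z -0.1893 or 2.9523
```

View pics/w1.png

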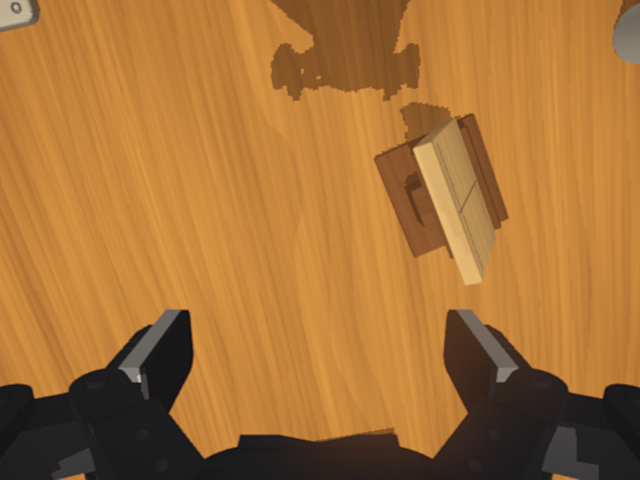

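The wrist view shows the panel's pale top strip from about (413,148)-(427,142) to (464,285)-(480,281). The easel is behind it on the left and the ledge lip on the right. Next comes a second, closer view with the tool aligned to the panel.

>>> jog_arm --rows '{"plan":[[3,39,15,0],[3,39,15,0],[3,39,15,0],[0,0,0,-0.12],[0,0,0,-0.12],[0,0,0,-0.12],[0,0,0,0]]}'

```text
clock: 1.45
position: [452.1, -339.0, 283.9]
tool_rot: [0.65, 0.76, -0.0, -0.001]
force: [0.1, 0.9, -0.2]
finger_gap: 85.2
gripper_force: 0.0
```

Run:
```python
from h import *
c=shot('wrist','w2'); go(455,-335,300,0.17)
a=load('w1')['frame'][105:295,360:520];b=c['frame']
cv2.imwrite('pics/crop2.png',np.hstack([cv2.resize(a,(480,570),interpolation=2),cv2.resize(b[100:480,220:433],(320,570))]))
```

```text
pos [ 452.  -339.1  284.4] toolY yaw 0.1474 tilt 0.1 delta [  3.6   3.5 -15.6] q6 -0.88
turn about tool z -0.0226 or 3.119
```

View pics/crop2.png

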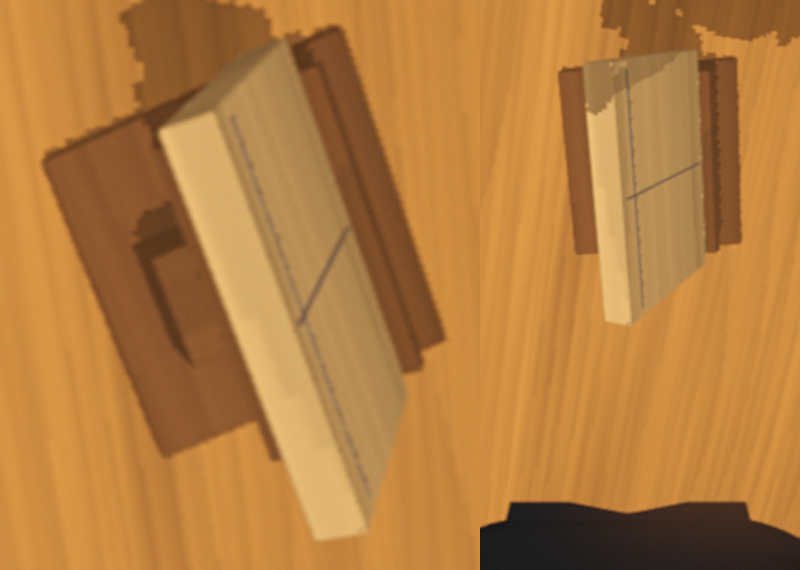

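The crop shows the panel's corners clearly in both views: the bright top strip, and the marked front face down to the ledge lip. I'll triangulate them.

Run:
```python
from h import *
np.set_printoptions(precision=1,suppress=True)
a=load('w1');b=load('w2')
P={'A':((413.3,148.3),(289.2,143.3)),'B':((431.7,141),(314.5,138)),'C':((465.7,285.3),(303.9,313.7)),'D':((481.3,281.7),(320.5,316.4)),'E':((456,118.3),(364.5,134)),'F':((495,237.3),(369.8,275.8))}
Q={}
for k,(p,q) in P.items():
    X,e=two(a,p,b,q); Q[k]=X; print(k,X,e,'planecast',onz(b,*q,{'A':106,'C':106,'B':114,'D':114,'E':32,'F':32}[k]))
g=lambda a,b:np.linalg.norm(Q[a]-Q[b])
print('len',g('A','C'),g('B','D'),g('E','F'),'thick',g('A','B'),g('C','D'),'h',g('B','E'),g('D','F'))
d=Q['A']+Q['B']-Q['C']-Q['D'];print('ydir yaw',np.arctan2(d[1],d[0])-np.pi/2)
for u,v in (('A','C'),('B','D'),('E','F')): 
    z={'A':106,'B':114,'E':32}[u]; d=onz(b,*P[u][1],z)-onz(b,*P[v][1],z); print(np.arctan2(d[1],d[0])-np.pi/2,np.linalg.norm(d))
```

```text
A [ 425.3 -287.1  103.7] 0.580321547187404 planecast [ 425.4 -287.3  106. ]
B [ 441.6 -282.8  101.1] 3.091567085058908 planecast [ 442.  -280.8  114. ]
C [ 453.9 -412.3  106.1] 0.6474118554182288 planecast [ 453.9 -412.   106. ]
D [ 466.6 -410.4  109.8] 0.1515210452630285 planecast [ 466.2 -408.5  114. ]
E [ 482.7 -274.1   36.5] 0.30757541994790977 planecast [ 483.2 -274.    32. ]
F [ 512.8 -401.8   26.6] 0.7525312104476558 planecast [ 511.8 -399.5   32. ]
len 128.47660155314867 130.32632967584078 131.55783019604937 thick 17.091074393561968 13.29705095876072 h 77.09202463148725 95.56879657951804
ydir yaw 0.20903317075980388
0.22508400649939664 127.9981595922828
0.18760215170239114 129.96883560209028
0.22360387237210455 128.7162299087036
```

Panel measured: yaw about 0.21, length about 130, top at z about 106-112, lower edge origin about (492,-337). These fit the given sizes. Next I turn, then go down straddling the top.

>>> jog_arm --rows '{"plan":[[0,0,0,-0.068],[0,0,20,0],[-7,0,40,0],[0,0,40,0],[0,0,0,0]]}'

```text
clock: 1.92
position: [449.6, -342.6, 176.4]
tool_rot: [0.628, 0.778, 0.0, -0.007]
force: [-1.5, 1.0, -1.4]
finger_gap: 85.5
gripper_force: 0.0
```

Run:
```python
from h import *
n=np.array([np.cos(.215),np.sin(.215)]);p=np.array([492,-337.5])-41*n
go(*p,108,0.215)
```

```text
pos [ 449.6 -342.6  176.4] toolY yaw 0.2133 tilt 0.77 delta [-4.8  2.  68.3] q6 -0.95
turn about tool z -0.0017 or 3.1399
```

>>> jog_arm --rows '{"plan":[[-4,2,20,0],[0,0,20,0],[0,0,20,0],[0,0,8,0],[0,0,0,0]]}'

```text
clock: 2.33
position: [455.7, -348.4, 116.6]
tool_rot: [0.626, 0.78, 0.0, -0.002]
force: [-0.3, 0.6, 0.7]
finger_gap: 85.4
gripper_force: 0.0
```

>>> jog_arm --rows '{"plan":[[0,0,0,0],[0,0,0,0],[0,0,0,0],[0,0,0,0],[0,0,0,0],[0,0,0,0]]}' --jaw 44 --grip_n 20

```text
clock: 2.83
position: [456.9, -349.1, 118.1]
tool_rot: [0.625, 0.78, -0.0, 0.0]
force: [-0.4, 0.5, 0.5]
finger_gap: 43.9
gripper_force: 0.0
```

Run:
```python
from h import *
n=np.array([np.cos(.215),np.sin(.215)]);p=np.array([492,-337.5])+13*n
go(*p,108,0.215); c=shot('wrist','w3')
```

```text
pos [ 456.9 -349.1  118.1] toolY yaw 0.2199 tilt 0.05 delta [ 3.6 49.8 10.1] q6 -0.96
turn about tool z 0.0049 or -3.1367
```

View pics/w3.png

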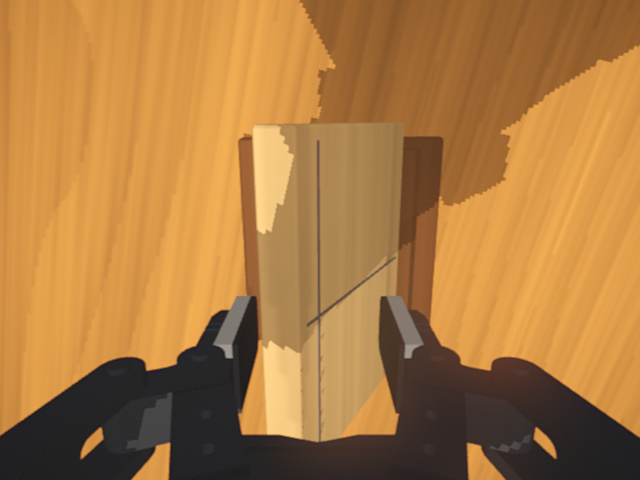

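The fingers straddle the leaning top at its middle, with the pads at about columns 245 and 395, both clear. I'll lower slightly and push it upright.

>>> jog_arm --rows '{"plan":[[1,0,5,0],[1,0,5,0],[1,7,0,0],[0,7,0,0],[0,7,0,0],[0,7,0,0],[0,7,0,0],[0,6,0,0]]}'

```text
clock: 3.55
position: [497.1, -336.9, 107.7]
tool_rot: [0.625, 0.781, 0.0, 0.0]
force: [0.0, -0.2, 0.2]
finger_gap: 44.3
gripper_force: 0.1
```

>>> jog_arm --rows '{"plan":[[0,5,0,0],[0,3,0,0],[0,0,0,0],[0,0,0,0]]}'

```text
clock: 3.88
position: [503.8, -335.3, 107.4]
tool_rot: [0.625, 0.781, -0.0, -0.0]
force: [-0.5, -0.1, -0.1]
finger_gap: 44.2
gripper_force: 0.2
```

Run:
```python
from h import *
n=np.array([np.cos(.215),np.sin(.215)]);p=np.array([492,-337.5])
go(*p,108,0.215); c=shot('side','s3');shot('wrist','w4');
cv2.imwrite('pics/c3.png',np.hstack([cv2.resize(c['frame'][130:230,370:490],(432,360),interpolation=2),cv2.resize(load('w4')['frame'],(368,360))]))
```

```text
pos [ 503.8 -335.3  107.4] toolY yaw 0.2203 tilt 0.01 delta [  0.4 -12.   -0.6] q6 -0.89
turn about tool z 0.0053 or -3.1363
```

View pics/c3.png

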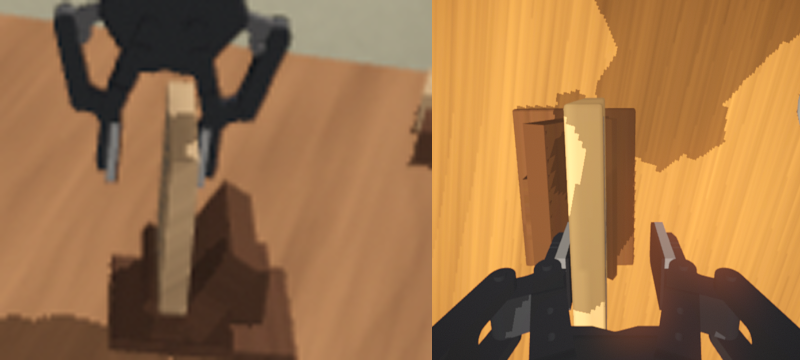

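The panel now stands almost upright against the rear finger. I'll close on it while moving back.

>>> jog_arm --rows '{"plan":[[0,-3,0,0],[0,-4,0,0],[0,-4,0,0],[0,-1,0,0],[0,0,0,0],[0,0,0,0],[0,0,0,0]]}' --jaw 8 --grip_n 40

```text
clock: 4.57
position: [491.2, -338.3, 107.5]
tool_rot: [0.625, 0.78, -0.001, -0.001]
force: [-7.3, -2.5, 2.4]
finger_gap: 16.0
gripper_force: 39.7
```

>>> jog_arm --rows '{"plan":[[0,0,-8,0],[0,0,-20,0],[0,0,-30,0],[0,0,-40,0],[0,0,-35,0],[0,0,-25,0],[0,0,0,0],[0,0,0,0]]}'

```text
clock: 5.23
position: [493.5, -338.5, 268.5]
tool_rot: [0.625, 0.781, 0.0, 0.003]
force: [-0.3, 0.1, -1.5]
finger_gap: 15.5
gripper_force: 39.3
```

Run:
```python
from h import *
shot('wrist','w5');shot('side','s5');shot('scene','sc5')
a,b,c=[load(k)['frame'] for k in('w5','s5','sc5')]
cv2.imwrite('pics/c5.png',np.hstack([cv2.resize(a,(400,400)),cv2.resize(b[50:250,330:530],(400,400),interpolation=2)]))
go(480,-50,300,0)
```

```text
pos [ 491.6 -337.3  263.6] toolY yaw 0.2202 tilt 0.17 delta [282.9  51.4 -35.8] q6 -0.91
turn about tool z 0.2202 or -2.9214
```

View pics/c5.png

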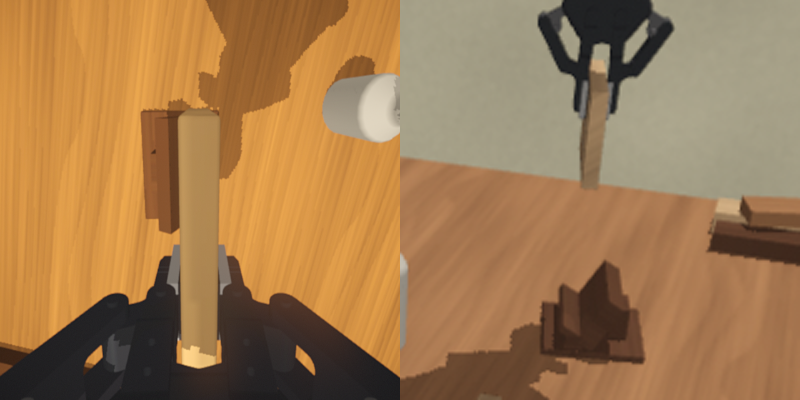

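The panel is gripped and hangs upright and clear of the easel. Next I measure the jig with the wrist camera, keeping the held panel off to one side.

>>> jog_arm --rows '{"plan":[[0,0,-10,0.07],[10,-1,-20,0.07],[25,-4,-20,0],[38,-5,-16,0],[40,-5,0,0],[40,-5,0,0],[40,-5,0,0],[40,-5,0,0]]}' --grip_n 60

```text
clock: 6.05
position: [441.6, -106.4, 329.5]
tool_rot: [0.678, 0.735, -0.0, -0.001]
force: [1.1, 0.5, -1.2]
finger_gap: 15.5
gripper_force: 62.3
```

>>> jog_arm --rows '{"plan":[[40,-5,0,0],[40,-5,0,0],[30,-3,0,0],[15,0,0,0],[5,0,0,0],[0,0,0,0],[0,0,0,0],[0,0,0,0]]}'

```text
clock: 6.72
position: [419.5, 19.3, 330.8]
tool_rot: [0.679, 0.734, -0.001, -0.0]
force: [0.1, -0.4, -1.1]
finger_gap: 15.0
gripper_force: 62.3
```

Run:
```python
from h import *
c=shot('wrist','w6');go(420,20,330,0.08)
print(proj(c,[[613,-54,18],[600,136,18],[475,130,18],[490,-67,18]]).round())
```

```text
pos [419.6  19.2 331. ] toolY yaw 0.0784 tilt 0.06 delta [0.8 0.5 1. ] q6 -0.15
turn about tool z -0.0016 or 3.14
[[489. 273.]
 [513.  86.]
 [383.  82.]
 [375. 275.]]
```

>>> jog_arm --rows '{"plan":[[0,-20,0,0],[0,-25,0,0],[0,-15,0,0],[0,0,0,0],[0,0,0,0]]}'

```text
clock: 7.18
position: [359.9, 14.7, 331.8]
tool_rot: [0.679, 0.734, 0.0, 0.001]
force: [0.5, -0.4, -1.7]
finger_gap: 15.0
gripper_force: 62.3
```

Run:
```python
from h import *
c=shot('wrist','w7');go(420,20,330,0.08)
a=load('w6')['frame'];b=c['frame']
cv2.imwrite('pics/c6.png',np.hstack([a[20:420,200:600],b[20:420,240:640]]))
```

```text
pos [360.1  14.8 331.7] toolY yaw 0.0784 tilt 0.05 delta [ 0.5 60.1  1.7] q6 -0.18
turn about tool z -0.0016 or 3.14
```

View pics/c6.png

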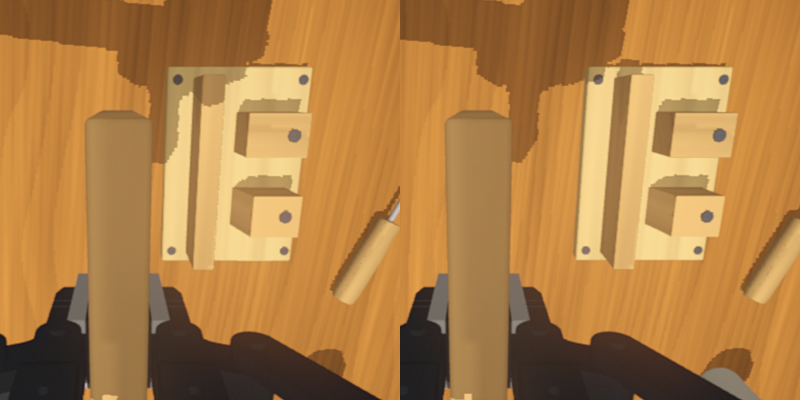

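Both stops and the fence are clear to see. The upper stop (+y) has an upright face, about 14 px wide in the left view and 20 px in the right. The lower stop (-y) has the wider sloping face, 22 and 31 px, so the bevelled stop is at jig y = -38. I'll use the screw dots and fence edges to fit the jig.

Create jig.py:
```python
from h import *
np.set_printoptions(precision=1,suppress=True)
def dots(n,x0,x1):
    f=load(n)['frame'].astype(int); m=((f[:,:,0]>=f[:,:,2]-5)&(f.max(2)<150)).astype(np.uint8)
    m[:, :x0]=0; m[:, x1:]=0; m[:70]=0; m[300:]=0
    k,_,st,ce=cv2.connectedComponentsWithStats(m); return [tuple(ce[i]) for i in range(1,k) if 15<st[i,4]<250]
d6=dots('w6',355,520);d7=dots('w7',405,590)
```

Run:
```python
from jig import *
a,b=load('w6'),load('w7')
print(np.array(d6),np.array(d7))
if 1:
  for p in d6:
    r=[(two(a,p,b,q),q) for q in d7 if abs(q[1]-p[1])<5]
    for (X,e),q in r:
        if e<4 and -5<X[2]<80: print('dot',np.array(p),X,e)
L={'TL':((368,87),(429,87)),'TR':((512,87),(573,87)),'BR':((489,281),(544,281)),'BL':((363,280),(416,279))}
for k,(p,q) in L.items(): print(k,two(a,p,b,q),onz(a,*p,18),onz(b,*q,18))
F={'fTL':((401,93),(469,94)),'fTR':((425,95),(495,95)),'fBR':((414,288),(474,288)),'fBL':((393,288),(453,288)),
'sqTL':((449,133),(512,133)),'sqBL':((449,177),(512,177)),'bvTL':((454,216),(515,216)),'bvBL':((453,257),(512,256))}
for k,(p,q) in F.items(): print(k,two(a,p,b,q),onz(a,*p,68 if k[0]=='f' else 63),onz(b,*q,68 if k[0]=='f' else 63))
```

```text
[] [[563.2  99.1]
 [559.5 154.6]]
TL (array([460.7, 124.1,  18. ]), np.float64(0.01969385731387918)) [460.7 124.1  18. ] [460.7 124.1  18. ]
TR (array([597.1, 134.6,  22.1]), np.float64(0.07523633876322035)) [598.8 135.   18. ] [599.3 135.   18. ]
BR (array([609.4, -60.1,  29.4]), np.float64(0.722313755721228)) [614.5 -63.7  18. ] [616.3 -64.4  18. ]
BL (array([478.5, -76.2,  10. ]), np.float64(0.6214194023296445)) [477.4 -73.5  18. ] [476.2 -72.9  18. ]
fTL (array([484.8, 117.3,  64.6]), np.float64(0.8214760760330982)) [484.2 117.5  68. ] [483.7 116.6  68. ]
fTR (array([503. , 116.9,  75.8]), np.float64(0.022143728321093306)) [504.8 117.5  68. ] [506.1 117.6  68. ]
fBR (array([521.6, -60.9,  63.9]), np.float64(0.5800184531395414)) [520.5 -59.   68. ] [520.  -59.7  68. ]
fBL (array([501.2, -62.7,  63.4]), np.float64(0.5427280719863848)) [500.2 -60.6  68. ] [499.6 -61.2  68. ]
sqTL (array([537.4,  87.8,  44.9]), np.float64(0.16106684780845745)) [531.9  87.9  63. ] [529.3  87.6  63. ]
sqBL (array([540.6,  48.5,  55.7]), np.float64(0.29337558441560857)) [538.3  49.4  63. ] [537.2  49.   63. ]
bvTL (array([552.4,  11.6,  53. ]), np.float64(0.42709235501134735)) [548.9  13.8  63. ] [547.5  13.2  63. ]
bvBL (array([559.2, -29.7,  50.3]), np.float64(0.4346319902489875)) [554.7 -26.2  63. ] [552.7 -25.9  63. ]
```

Create fit.py:
```python
from h import *
a,b=load('w6'),load('w7')
T={'TL':((368,87),(429,87),(-70,100,18)),'TR':((512,87),(573,87),(70,100,18)),'BR':((489,281),(544,281),(70,-100,18)),'BL':((363,280),(416,279),(-70,-100,18)),
'fTL':((401,93),(469,94),(-45,90,68)),'fTR':((425,95),(495,95),(-25,90,68)),'fBR':((414,288),(474,288),(-25,-90,68)),'fBL':((393,288),(453,288),(-45,-90,68)),
'sqTL':((449,133),(512,133),(-1,58,63)),'sqBL':((449,177),(512,177),(-1,18,63)),'bvTL':((454,216),(515,216),(9.6,-18,63)),'bvBL':((453,257),(512,256),(9.6,-58,63))}
A=np.array([t[2][:2] for t in T.values()],float)
B=np.array([(onz(a,*t[0],t[2][2])[:2]+onz(b,*t[1],t[2][2])[:2])/2 for t in T.values()])
def rigid(A,B):
    ca,cb=A.mean(0),B.mean(0);H=(A-ca).T@(B-cb);th=np.arctan2(H[0,1]-H[1,0],H[0,0]+H[1,1])
    Rm=np.array([[np.cos(th),-np.sin(th)],[np.sin(th),np.cos(th)]]);return th,Rm,cb-Rm@ca
th,Rm,t=rigid(A,B)
J=lambda x,y:Rm@np.array([x,y])+t
```

Run:
```python
from fit import *
np.set_printoptions(precision=1,suppress=True)
print(th,t);print((B-(A@Rm.T+t))@Rm)
print('panel target',J(-16,0),'seat',J(-3,-38))
th2,R2,t2=rigid(A[:8],B[:8]);print(th2,t2,R2@[-16,0]+t2)
# held panel: front bottom/top corners in w7, bottom height = TCP-79.5
s=arm.read_state();p=s['position'];M=R.from_quat(s['tool_rot']).as_matrix()
for u,v in((286,130),(351,130)):
  X=onz(b,u,v,p[2]-79.5+95); print('panel far end top?',M.T@(X-p))
go(*J(-15,0),180,th)
```

```text
0.08170009212033406 [537.8  30.9]
[[ 0.7 -0.8]
 [-0.5 -1.2]
 [-0.4 -0.9]
 [ 0.7  1.2]
 [-1.7  0.3]
 [-0.2 -1. ]
 [ 0.1  1.5]
 [-0.3  1.6]
 [-1.6 -0.7]
 [ 2.4  0.3]
 [-0.7 -0.2]
 [ 1.6 -0. ]]
panel target [521.9  29.6] seat [538.   -7.2]
0.08050038224373049 [537.6  30.9] [521.7  29.6]
panel far end top? [ 67.8  -6.4 -15.5]
panel far end top? [ 67.8   9.2 -15.5]
pos [360.1  14.8 331.7] toolY yaw 0.0784 tilt 0.05 delta [  2.1 163.3 151.8] q6 -0.18
turn about tool z -0.0033 or 3.1383
```

The fit has residuals around 1 mm: jig at (537.8, 30.9), yaw 0.082, bevelled stop at -38 confirmed. I'll carry the panel over the slot.

>>> jog_arm --rows '{"plan":[[0,20,10,-0.003],[0,36,25,0],[0,36,30,0],[0,36,35,0],[0,26,30,0],[0,10,20,0],[0,0,0,0],[0,0,0,0]]}'

```text
clock: 7.9
position: [510.6, 27.8, 189.9]
tool_rot: [0.677, 0.736, -0.002, -0.002]
force: [0.3, 0.4, -0.6]
finger_gap: 15.3
gripper_force: 62.1
```

Run:
```python
from fit import *
go(*J(-14,-2.5),98,th)
c=shot('side','s8');d=shot('scene','sc8')
cv2.imwrite('pics/c8.png',np.hstack([cv2.resize(c['frame'][120:370,260:510],(400,400)),cv2.resize(d['frame'][120:300,270:450],(400,400))]))
```

```text
pos [510.6  27.8 189.9] toolY yaw 0.0827 tilt 0.29 delta [-1.8 13.9 91.8] q6 -0.13
turn about tool z 0.001 or -3.1406
```

>>> jog_arm --rows '{"plan":[[-1,8,8,0],[0,0,8,0],[0,0,0,0],[0,0,0,0]]}'

```text
clock: 8.33
position: [519.0, 27.6, 176.6]
tool_rot: [0.677, 0.736, 0.0, 0.0]
force: [1.0, 0.5, -1.3]
finger_gap: 15.2
gripper_force: 62.3
```

Run:
```python
from fit import *
go(*J(-14,-2.5),98,th)
```

```text
pos [519.   27.6 176.6] toolY yaw 0.0829 tilt 0.01 delta [-0.8  5.1 78.6] q6 -0.13
turn about tool z 0.0012 or -3.1404
```

>>> jog_arm --rows '{"plan":[[-1,5,10,0],[0,0,10,0],[0,0,10,0],[0,0,8,0],[0,0,0,0]]}'

```text
clock: 8.75
position: [522.5, 27.2, 134.9]
tool_rot: [0.677, 0.736, -0.002, -0.002]
force: [-0.5, -0.7, -2.2]
finger_gap: 15.3
gripper_force: 62.2
```

>>> jog_arm --rows '{"plan":[[0,0,10,0],[0,0,10,0],[0,0,8,0],[0,0,4,0],[0,0,0,0]]}'

```text
clock: 9.17
position: [523.4, 27.2, 104.3]
tool_rot: [0.677, 0.736, -0.001, -0.001]
force: [-0.1, -0.5, -1.6]
finger_gap: 15.6
gripper_force: 62.2
```

Run:
```python
from fit import *
go(*J(-14,-2.5),98,th)
```

```text
pos [523.4  27.2 104.3] toolY yaw 0.0831 tilt 0.15 delta [0.  0.8 6.3] q6 -0.13
turn about tool z 0.0014 or -3.1402
```

No contact, so it is in the slot. I'll lower it until it touches.

>>> jog_arm --rows '{"plan":[[0,0,3,0],[0,0,2,0],[0,0,1,0],[0,0,0,0],[0,0,0,0]]}'

```text
clock: 9.58
position: [524.6, 27.1, 100.3]
tool_rot: [0.677, 0.736, 0.0, 0.0]
force: [0.3, -0.5, -1.1]
finger_gap: 15.5
gripper_force: 62.2
```

>>> jog_arm --rows '{"plan":[[0,0,1,0],[0,0,1,0],[0,0,0,0],[0,0,0,0]]}'

```text
clock: 9.92
position: [524.4, 27.1, 98.0]
tool_rot: [0.677, 0.736, -0.0, -0.0]
force: [0.4, -0.5, -0.5]
finger_gap: 15.3
gripper_force: 62.2
```

>>> jog_arm --rows '{"plan":[[0,0,0.7,0],[0,0,0.7,0],[0,0,0,0],[0,0,0,0]]}'

```text
clock: 10.25
position: [524.3, 27.1, 96.6]
tool_rot: [0.677, 0.736, -0.0, -0.0]
force: [-0.4, 0.2, -1.0]
finger_gap: 14.9
gripper_force: 62.2
```

>>> jog_arm --rows '{"plan":[[0,-1,0,0],[0,-1,0,0],[0,-1,0,0],[0,0,0,0],[0,0,0,0]]}'

```text
clock: 10.67
position: [521.4, 26.9, 96.7]
tool_rot: [0.677, 0.736, 0.0, 0.0]
force: [0.3, -0.9, -1.2]
finger_gap: 15.3
gripper_force: 62.2
```

>>> jog_arm --rows '{"plan":[[0,-0.7,0,0],[0,-0.7,0,0],[0,0,0,0],[0,0,0,0]]}'

```text
clock: 11.0
position: [520.2, 26.8, 96.7]
tool_rot: [0.677, 0.736, 0.0, 0.0]
force: [0.3, 0.7, -1.9]
finger_gap: 15.5
gripper_force: 62.2
```

>>> jog_arm --rows '{"plan":[[0,0,0.8,0],[0,0,0.8,0],[0,0,0,0],[0,0,0,0]]}'

```text
clock: 11.33
position: [520.2, 26.8, 95.0]
tool_rot: [0.677, 0.736, 0.0, 0.0]
force: [1.7, -0.9, -0.7]
finger_gap: 15.3
gripper_force: 62.2
```

>>> jog_arm --rows '{"plan":[[0,0,0.8,0],[0,-0.7,0.8,0],[0,0,0,0],[0,0,0,0]]}'

```text
clock: 11.67
position: [519.9, 26.7, 93.8]
tool_rot: [0.677, 0.736, 0.0, 0.0]
force: [3.9, 0.6, -0.7]
finger_gap: 15.4
gripper_force: 62.4
```

Run:
```python
from fit import *
c=shot('side','s9');d=shot('scene','sc9')
cv2.imwrite('pics/c9.png',np.hstack([cv2.resize(c['frame'][180:380,270:470],(400,400),interpolation=2),cv2.resize(d['frame'][150:300,270:420],(400,400),interpolation=2)]))
go(*J(-17,0),98,th)
```

```text
pos [519.8  26.7  93.7] toolY yaw 0.0828 tilt 0.06 delta [ 2.7  1.3 -4.3] q6 -0.13
turn about tool z 0.0011 or -3.1404
```

View pics/c9.png

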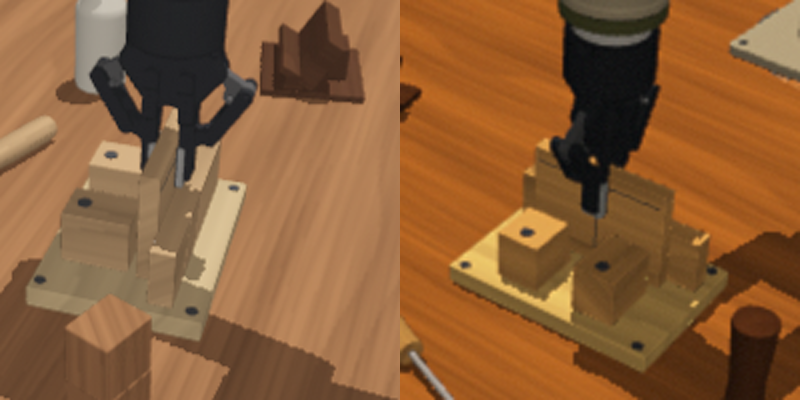

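The panel stands upright in the slot against the fence, with its near top corner at about (374,222) in the scene view and the foot hidden at about (370,257). I'll work out its height from the rays.

Run:
```python
from fit import *
np.set_printoptions(precision=1,suppress=True)
c,d=load('s9'),load('sc9')
n=Rm@[1,0]
def onplane(cam,u,v,x0):
    o,dd=ray(cam,u,v); s=(x0-n@(o[:2]-t))/(n@dd[:2]); X=o+s*dd; return Rm.T@(X[:2]-t),X[2]
print('scene top,bot',onplane(d,372.7,222.4,-9),onplane(d,370.1,256.9,-9))
# side: end-face plane jig y=65+(-2)
m=Rm@[0,1]
def onend(cam,u,v,y0):
    o,dd=ray(cam,u,v); s=(y0-m@(o[:2]-t))/(m@dd[:2]); X=o+s*dd; return Rm.T@(X[:2]-t),X[2]
print('side top,bot',onend(c,338.5,270.5,62),onend(c,350,268.5,62),onend(c,338.5,327.5,62))
print(two(d,(372.7,222.4),c,(338.5,270.5)))
```

```text
scene top,bot (array([-9. , 72.1]), np.float64(124.48354721519922)) (array([-9. , 74.3]), np.float64(30.653692521255152))
side top,bot (array([-10.3,  62. ]), np.float64(109.10872376522548)) (array([-27.6,  62. ]), np.float64(116.2130136364849)) (array([-14.3,  62. ]), np.float64(0.9576932578972901))
(array([518.6, 100.5, 118.3]), np.float64(5.374550663038184))
```

>>> jog_arm --rows '{"plan":[[0,0,0.8,0],[0,0,0.8,0],[0,0,0,0],[0,0,0,0]]}'

```text
clock: 12.1
position: [519.9, 26.7, 92.6]
tool_rot: [0.677, 0.736, 0.0, 0.0]
force: [2.1, 0.5, 5.7]
finger_gap: 15.0
gripper_force: 63.2
```

>>> jog_arm --rows '{"plan":[[0,0,0.6,0],[0,0,0.5,0],[0,0,0,0],[0,0,0,0]]}'

```text
clock: 12.43
position: [520.1, 26.7, 92.6]
tool_rot: [0.677, 0.736, 0.0, 0.001]
force: [-2.4, 0.4, 15.1]
finger_gap: 15.2
gripper_force: 64.7
```

Firm contact at z 92.6, so the panel is seated. I'll ease off, release and rise.

>>> jog_arm --rows '{"plan":[[0,0,-0.8,0],[0,0,0,0]]}'

```text
clock: 12.6
position: [520.0, 26.7, 92.6]
tool_rot: [0.677, 0.736, 0.0, 0.001]
force: [0.6, 0.3, 8.5]
finger_gap: 15.4
gripper_force: 63.7
```

>>> jog_arm --rows '{"plan":[[0,0,0,0],[0,0,0,0],[0,0,0,0],[0,0,0,0]]}' --jaw 30

```text
clock: 12.93
position: [518.5, 26.7, 90.8]
tool_rot: [0.677, 0.736, -0.001, -0.001]
force: [-0.4, 0.2, -0.0]
finger_gap: 29.7
gripper_force: 0.0
```

>>> jog_arm --rows '{"plan":[[0,0,-10,0],[0,0,-25,0],[0,0,-40,0],[0,0,-40,0],[0,0,-40,0],[0,0,-40,0],[0,0,-20,0],[0,0,0,0]]}' --jaw 85

```text
clock: 13.6
position: [521.6, 26.6, 314.3]
tool_rot: [0.677, 0.736, 0.003, 0.004]
force: [0.8, -0.0, 0.8]
finger_gap: 84.9
gripper_force: 0.0
```

Run:
```python
from fit import *
np.set_printoptions(precision=1,suppress=True)
shot('wrist','w10')
go(470.6,289.9,300)
s=load('side0')
```

```text
pos [520.7  26.6 310.9] toolY yaw 0.083 tilt 0.39 delta [266.5 -28.2  10.5] q6 -0.13
```

The panel is released and seated: the tool dropped clear with no fence contact. Now for the wedge: I'll take the corner pixels already read from the first crops and cast them onto the top plane.

Run:
```python
from fit import *
np.set_printoptions(precision=1,suppress=True)
a,b=load('scene0'),load('side0')
S={'l':(455,234.3),'b':(465.6,229.8),'r':(480,240.7),'f':(468.6,245.2)}
D={'l':(302.2,344.6),'b':(325,327.5),'r':(345.4,338.7),'f':(324.2,357.5)}
for c,T_ in((a,S),(b,D)):
    P={k:onz(c,*p,150) for k,p in T_.items()}
    print(P,'centre',sum(P.values())/4)
    ks='lbrf'
    for i in range(4):
        v=P[ks[(i+1)%4]]-P[ks[i]]; print(ks[i],ks[(i+1)%4],np.linalg.norm(v),np.degrees(np.arctan2(v[1],v[0])))
# lower points: scene right outline bottom / left bottom / front bottom at stand top z~55; side likewise
f=lambda u,v:(420+u/5,215+(v-320)/3.111); g=lambda u,v:(270+(u-400)/3.636,320+(v-320)/1.867)
for n,c,p in [('sc l',a,f(157,495)),('sc r',a,f(262,520)),('sc f',a,f(222,520)),('sd l',b,g(545,490)),('sd f',b,g(600,505)),('sd r',b,g(672,485))]:
    print(n,onz(c,*p,60))
```

```text
{'l': array([478.5, 268.4, 150. ]), 'b': array([450.3, 277.3, 150. ]), 'r': array([464.8, 315.6, 150. ]), 'f': array([493.1, 305.4, 150. ])} centre [471.7 291.7 150. ]
l b 29.557645329039715 162.57582457645435
b r 41.04830481700592 69.25863646077556
r f 30.088844744082213 -19.93004435321577
f l 39.768241427746304 -111.57371908593979
{'l': array([491.6, 306.5, 150. ]), 'b': array([478.5, 269.4, 150. ]), 'r': array([450.4, 278.9, 150. ]), 'f': array([461.8, 316.4, 150. ])} centre [470.6 292.8 150. ]
l b 39.30145424115311 -109.43017116250097
b r 29.63411330565751 161.39496950672432
r f 39.20664925156118 73.13131287225102
f l 31.388250945297862 -18.406552679239205
sc l [480.2 278.8  60. ]
sc r [474.3 323.6  60. ]
sc f [485.2 311.2  60. ]
sd l [477.9 315.4  60. ]
sd f [457.4 319.7  60. ]
sd r [441.3 296.   60. ]
```

Run:
```python
from fit import *
np.set_printoptions(precision=0,suppress=True)
a,b=load('scene0'),load('side0')
P={'P1':(478.5,269),'P2':(450.4,278),'P3':(463.3,316),'P4':(492,306)}
ux=np.array([np.cos(-.325),np.sin(-.325)])
for k,p in P.items():
    p=np.array(p)
    for nm,o in (('straight',0),('recede',-8.0*ux if k in('P1','P4') else 8.0*ux)):
        X=np.r_[p+o,70]; s=proj(a,X)[0]; d=proj(b,X)[0]
        print(k,nm,'scenecrop',(s-[420,215])*[5,3.111]+[0,320],'sidecrop',(d-[270,320])*[3.636,1.867]+[400,320])
# brightness-based silhouette in side0 full image rows
for n in('side0','scene0'):
    f=load(n)['frame']; r=(345,360,375,390,405) if n=='side0' else (240,250,260,266,272)
    for v in r: print(n,v,f[v,(290 if n=='side0' else 448):(360 if n=='side0' else 488),2].tolist())
```

```text
P1 straight scenecrop [142. 476.] sidecrop [595. 428.]
P1 recede scenecrop [156. 472.] sidecrop [613. 434.]
P2 straight scenecrop [193. 462.] sidecrop [665. 450.]
P2 recede scenecrop [179. 465.] sidecrop [646. 444.]
P3 straight scenecrop [262. 495.] sidecrop [587. 486.]
P3 recede scenecrop [248. 499.] sidecrop [568. 480.]
P4 straight scenecrop [207. 510.] sidecrop [516. 462.]
P4 recede scenecrop [222. 506.] sidecrop [535. 468.]
side0 345 [166, 166, 164, 163, 167, 170, 168, 163, 164, 166, 168, 160, 113, 116, 132, 153, 162, 164, 166, 165, 168, 174, 178, 177, 175, 174, 169, 157, 160, 165, 169, 173, 176, 174, 169, 164, 161, 163, 163, 161, 159, 163, 168, 169, 168, 165, 153, 129, 110, 103, 108, 104, 100, 106, 110, 112, 121, 131, 137, 145, 146, 144, 144, 145, 145, 146, 147, 147, 147, 146]
side0 360 [170, 168, 166, 167, 172, 173, 171, 164, 160, 161, 164, 162, 134, 102, 103, 107, 110, 112, 109, 102, 102, 105, 107, 111, 115, 113, 113, 111, 111, 108, 101, 98, 103, 111, 110, 113, 109, 109, 106, 102, 102, 99, 99, 107, 107, 105, 105, 100, 101, 105, 105, 102, 101, 105, 116, 148, 173, 176, 176, 174,
[... 1313 characters left out ...]
, 75, 78, 73, 73, 75, 77, 77, 75, 72, 76, 74, 73, 82, 84, 89, 88, 82, 85, 88, 88, 88, 91, 124, 185, 185, 181, 179, 174, 168, 163, 158, 156, 154]
scene0 260 [170, 165, 151, 76, 61, 63, 65, 66, 67, 65, 64, 65, 64, 69, 71, 72, 75, 85, 83, 85, 85, 86, 86, 86, 85, 85, 90, 122, 167, 169, 173, 172, 171, 169, 163, 162, 158, 157, 158, 161]
scene0 266 [83, 81, 76, 69, 65, 64, 63, 67, 68, 69, 65, 63, 63, 68, 70, 70, 75, 85, 85, 86, 86, 84, 84, 85, 83, 98, 149, 162, 161, 160, 158, 157, 157, 158, 159, 159, 160, 161, 158, 160]
scene0 272 [73, 73, 68, 39, 34, 33, 36, 51, 63, 69, 68, 65, 64, 67, 71, 69, 78, 83, 84, 86, 83, 86, 85, 87, 79, 73, 72, 71, 73, 82, 127, 164, 174, 178, 178, 174, 174, 171, 170, 168]
```

The side silhouette matches the receding edge at P4 (world +x side) and a straight edge at P2. So the wedge's own x has yaw about -0.33, with grip centre about (471,292). I'll grip it across own x.

>>> jog_arm --rows '{"plan":[[20,-2,0,0],[40,-4,0,0],[40,-4,0,0],[40,-4,0,0],[40,-4,0,0],[40,-4,0,0],[35,-4,0,0],[12,-2,0,0]]}' --jaw 85

```text
clock: 14.32
position: [467.0, 294.2, 304.7]
tool_rot: [0.676, 0.737, -0.001, -0.001]
force: [0.4, 0.3, -0.5]
finger_gap: 84.8
gripper_force: 0.0
```

>>> jog_arm --rows '{"plan":[[0,0,10,0.1],[0,0,20,0.1],[0,0,20,0.11],[0,0,20,0.11],[0,0,0,0],[0,0,0,0]]}'

```text
clock: 14.82
position: [468.1, 289.4, 234.5]
tool_rot: [0.815, 0.58, -0.002, -0.0]
force: [0.8, -0.1, 0.6]
finger_gap: 84.9
gripper_force: 0.0
```

Run:
```python
from h import *
go(471.2,292.2,136,-0.33); c=shot('wrist','w11')
f=c['frame'];P=np.array([(478.5,269,150),(450.4,278,150),(463.3,316,150),(492,306,150)]);uv=proj(c,P);print(uv.round(1))
# detect top face: contour near prediction
hsv=cv2.cvtColor(f,cv2.COLOR_BGR2HSV); x0,y0=(uv.min(0)-25).astype(int);x1,y1=(uv.max(0)+25).astype(int)
cu,cv_=uv.mean(0).astype(int); print('centre',hsv[cv_,cu],'row',f[cv_,x0:x1:4].tolist())
print('col',f[y0:y1:4,cu].tolist())
```

```text
pos [468.1 289.4 234.5] toolY yaw -0.3338 tilt 0.28 delta [ 4.   2.3 98.5] q6 0.79
turn about tool z -0.0038 or 3.1378
[[347.9 293.1]
 [291.2 294.3]
 [289.3 219.1]
 [350.8 219.3]]
centre [ 16 171 224] row [[76, 161, 228], [75, 159, 227], [49, 91, 149], [50, 92, 149], [50, 93, 150], [51, 95, 153], [60, 111, 175], [63, 114, 181], [60, 125, 190], [78, 163, 231], [75, 159, 226], [73, 154, 220], [70, 152, 219], [73, 155, 223], [76, 156, 224], [71, 152, 220], [74, 156, 224], [77, 162, 230], [81, 167, 235], [80, 167, 236], [80, 164, 231], [76, 159, 227], [73, 155, 222], [67, 143, 211], [52, 99, 157], [53, 99, 157], [74, 154, 222], [77, 158, 225]]
col [[40, 81, 129], [41, 81, 131], [40, 82, 129], [43, 86, 136], [43, 86, 137], [43, 88, 139], [46, 94, 147], [53, 109, 168], [53, 108, 167], [48, 102, 161], [75, 157, 223], [77, 162, 229], [82, 167, 237], [77, 164, 232], [75, 157, 225], [74, 154, 222], [74, 155, 223], [72, 151, 218], [75, 158, 226], [78, 162, 230], [77, 159, 228], [74, 153, 218], [72, 154, 220], [76, 159, 227], [77, 161, 229], [71, 149, 217], [68, 146, 213], [68, 145, 212], [70, 147, 213], [70, 147, 214], [68, 145, 212], [69, 148, 214]]
```

Run:
```python
from h import *
f=load('w11')['frame']
for v in (225,238,250,265,280,290): print('row',v,f[v,276:372:2,2].tolist())
for u in (295,305,335,348): print('col',u,f[200:312:3,u,2].tolist())
```

```text
row 225 [148, 149, 149, 149, 148, 149, 150, 149, 150, 148, 147, 161, 162, 160, 159, 158, 155, 153, 152, 157, 163, 166, 168, 189, 213, 231, 236, 237, 237, 234, 230, 227, 224, 224, 224, 224, 224, 224, 226, 229, 230, 201, 157, 155, 155, 163, 226, 229]
row 238 [150, 148, 149, 150, 150, 150, 150, 150, 151, 150, 140, 154, 157, 159, 161, 163, 177, 196, 231, 234, 233, 230, 228, 226, 223, 221, 219, 216, 218, 226, 232, 234, 234, 234, 235, 236, 237, 237, 236, 232, 227, 186, 154, 158, 157, 181, 223, 225]
row 250 [150, 149, 149, 149, 152, 181, 184, 176, 186, 183, 164, 177, 198, 215, 221, 223, 224, 224, 223, 221, 221, 223, 226, 228, 231, 233, 236, 237, 235, 232, 230, 228, 226, 224, 222, 218, 217, 220, 228, 233, 230, 190, 155, 157, 155, 198, 227, 224]
row 265 [148, 148, 148, 150, 150, 164, 176, 183, 181, 174, 180, 215, 219, 222, 226, 227, 229, 229, 230, 230, 229, 226, 222, 220, 219, 220, 222, 224, 224, 223, 222, 221, 222, 225, 228, 230, 233, 236, 237, 235, 224, 162, 158, 157, 161, 212, 217, 219]
row 280 [223, 226, 223, 223, 222, 216, 213, 223, 223, 220, 203, 218, 224, 227, 231, 231, 230, 227, 224, 
[... 489 characters left out ...]
73, 167, 173, 181, 168, 165, 199, 204, 206, 205, 212, 213, 215, 223, 226, 223, 219, 217, 217, 220, 222]
col 305 [130, 140, 131, 133, 133, 129, 136, 150, 156, 160, 165, 170, 165, 161, 154, 222, 224, 220, 220, 227, 231, 229, 225, 218, 219, 223, 231, 229, 222, 221, 227, 216, 214, 213, 215, 217, 219, 221]
col 335 [133, 133, 135, 133, 133, 134, 152, 219, 230, 236, 236, 234, 234, 224, 217, 223, 228, 233, 237, 232, 226, 221, 224, 223, 219, 222, 229, 229, 228, 221, 218, 210, 211, 213, 214, 215, 216, 217]
col 348 [114, 137, 131, 134, 135, 137, 155, 223, 224, 224, 225, 229, 236, 236, 234, 234, 223, 218, 224, 228, 234, 237, 231, 226, 221, 224, 223, 218, 223, 229, 228, 210, 214, 217, 217, 218, 221, 220]
```

The wedge's top face is found at columns 296-357 and rows 219-293, which is 32 x 40 mm and aligned with the tool to within about 0.01 rad. I'll go down and grip.

>>> jog_arm --rows '{"plan":[[4,4,10,0],[0,0,25,0],[0,0,30,0],[0,0,22,0],[0,0,11,0],[0,0,0,0],[0,0,0,0]]}'

```text
clock: 15.45
position: [474.9, 293.0, 139.2]
tool_rot: [0.815, 0.579, 0.0, 0.0]
force: [0.7, 0.4, 1.2]
finger_gap: 85.0
gripper_force: 0.0
```

Run:
```python
from h import *
go(471.2,292.2,136,-0.33)
```

```text
pos [474.9 293.  139.2] toolY yaw -0.3362 tilt 0.02 delta [-2.  -3.2  3.2] q6 0.8
turn about tool z -0.0062 or 3.1354
```

>>> jog_arm --rows '{"plan":[[-1,-1,3,0],[0,0,0,0],[0,0,0,0],[0,0,0,0],[0,0,0,0],[0,0,0,0],[0,0,0,0],[0,0,0,0]]}' --jaw 24 --grip_n 30

```text
clock: 16.12
position: [473.2, 292.8, 136.7]
tool_rot: [0.816, 0.579, 0.001, -0.0]
force: [-2.7, 0.7, 4.5]
finger_gap: 31.7
gripper_force: 29.2
```

Run:
```python
from h import *
s=arm.read_state();print(s['wrist_torque'],s['position'])
```

```text
[0.17959063 0.77325696 0.01147236] [473.21310068 292.83024609 136.7024134 ]
```

Gripped at 31.7 mm. I'll raise the grip force and lift straight up.

>>> jog_arm --rows '{"plan":[[0,0,0,0],[0,0,0,0],[0,0,-6,0],[0,0,-10,0],[0,0,-15,0],[0,0,-15,0],[0,0,-10,0],[0,0,0,0]]}' --grip_n 110

```text
clock: 16.78
position: [474.8, 293.0, 195.2]
tool_rot: [0.816, 0.578, 0.003, 0.0]
force: [0.1, 0.6, -0.7]
finger_gap: 31.2
gripper_force: 108.6
```

>>> jog_arm --rows '{"plan":[[0,0,-25,0],[0,0,-40,0],[0,0,-25,0],[0,0,0,-0.1],[0,0,0,-0.1],[0,0,0,-0.1],[0,0,0,-0.11],[0,0,0,0]]}'

```text
clock: 17.45
position: [473.0, 292.1, 280.9]
tool_rot: [0.679, 0.734, -0.0, -0.0]
force: [-0.2, -0.1, -0.4]
finger_gap: 30.7
gripper_force: 108.8
```

Run:
```python
from fit import *
s=arm.read_state();print(s['force'],s['finger_gap'])
shot('side','s12');shot('scene','sc12');shot('wrist','w12')
go(*J(-3+10,-38),240,th)
```

```text
[-0.16669272 -0.1126752  -0.38822016] 30.73055375788022
pos [473.  292.2 281.1] toolY yaw 0.0692 tilt 0.04 delta [-303.1   54.1   41.2] q6 0.39
turn about tool z -0.0125 or 3.1291
```

>>> jog_arm --rows '{"plan":[[-15,3,0,-0.012],[-35,6,0,0],[-40,7,0,0],[-40,7,0,0],[-40,7,0,0],[-40,7,0,0],[-40,7,0,0],[-35,6,0,0]]}'

```text
clock: 18.27
position: [547.2, 10.0, 281.5]
tool_rot: [0.678, 0.735, -0.0, 0.0]
force: [0.2, -0.0, 0.2]
finger_gap: 30.7
gripper_force: 108.7
```

>>> jog_arm --rows '{"plan":[[-15,3,0,0],[0,0,0,0],[0,0,0,0],[0,0,0,0]]}'

```text
clock: 18.6
position: [551.0, -1.6, 281.3]
tool_rot: [0.677, 0.736, 0.0, -0.0]
force: [-0.5, 0.6, -1.5]
finger_gap: 31.2
gripper_force: 108.7
```

Run:
```python
from fit import *
go(*J(8.7,-38),200,th)
```

```text
pos [551.   -1.6 281.3] toolY yaw 0.0835 tilt 0.04 delta [-4.6 -1.8 81.3] q6 -0.18
turn about tool z 0.0018 or -3.1398
```

>>> jog_arm --rows '{"plan":[[-5,-2,10,0],[0,0,20,0],[0,0,20,0],[0,0,20,0],[0,0,8,0],[0,0,0,0],[0,0,0,0]]}'

```text
clock: 19.18
position: [549.2, -6.7, 203.5]
tool_rot: [0.676, 0.737, -0.0, -0.0]
force: [0.3, -0.4, -0.7]
finger_gap: 30.9
gripper_force: 108.9
```

Run:
```python
from fit import *
go(*J(8.7,-38),180,th)
```

```text
pos [549.2  -6.7 203.5] toolY yaw 0.0858 tilt 0.06 delta [ 0.4  0.4 23.5] q6 -0.19
turn about tool z 0.0041 or -3.1375
```

>>> jog_arm --rows '{"plan":[[0,0,8,0.004],[0,0,8,0],[0,-0.5,6,0],[0,-0.5,4,0],[0,0,0,0],[0,0,0,0]]}'

```text
clock: 19.68
position: [548.6, -7.4, 177.3]
tool_rot: [0.678, 0.735, -0.0, -0.0]
force: [2.7, 0.4, -2.9]
finger_gap: 30.8
gripper_force: 108.8
```

>>> jog_arm --rows '{"plan":[[0,-0.5,3,0],[0,-0.5,3,0],[0,-0.5,3,0],[0,0,0,0],[0,0,0,0]]}'

```text
clock: 20.1
position: [547.8, -7.5, 168.5]
tool_rot: [0.678, 0.735, 0.001, 0.001]
force: [6.2, 0.4, -3.1]
finger_gap: 30.9
gripper_force: 109.2
```

Run:
```python
from fit import *
go(*J(5.7,-38),156.7,th)
```

```text
pos [547.8  -7.5 168.5] toolY yaw 0.081 tilt 0.1 delta [ 1.1 -1.1 11.8] q6 -0.19
turn about tool z -0.0007 or 3.1409
```

>>> jog_arm --rows '{"plan":[[0.5,0.5,2,0],[0.5,0.3,2,0],[0,0,2,0],[0,0,0,0],[0,0,0,0]]}'

```text
clock: 20.52
position: [548.0, -6.4, 162.1]
tool_rot: [0.678, 0.735, 0.0, 0.0]
force: [5.0, 0.4, -2.3]
finger_gap: 30.8
gripper_force: 109.2
```

>>> jog_arm --rows '{"plan":[[0,0,2,0],[0,0,1,0],[0,0,0,0],[0,0,0,0]]}'

```text
clock: 20.85
position: [548.0, -6.4, 159.4]
tool_rot: [0.678, 0.735, 0.0, 0.0]
force: [5.2, 0.4, -1.8]
finger_gap: 30.8
gripper_force: 109.4
```

>>> jog_arm --rows '{"plan":[[0,0,1.5,0],[0,0,1.5,0],[0,0,0,0],[0,0,0,0]]}'

```text
clock: 21.18
position: [548.2, -6.5, 158.8]
tool_rot: [0.678, 0.735, 0.0, 0.0]
force: [-3.2, 1.3, 16.6]
finger_gap: 30.8
gripper_force: 111.8
```

>>> jog_arm --rows '{"plan":[[0,0,1.5,0],[0,0,1,0],[0,0,0,0],[0,0,0,0]]}'

```text
clock: 21.52
position: [548.4, -6.5, 158.7]
tool_rot: [0.678, 0.735, 0.0, 0.001]
force: [-12.8, 1.1, 34.1]
finger_gap: 30.6
gripper_force: 114.1
```

It jams at foot z about 32 as expected, with 34 N upward. I'll ease it towards the fence so more of the push goes into the panel, then press a bit more.

>>> jog_arm --rows '{"plan":[[0,-0.6,0,0],[0,-0.4,0.4,0],[0,0,0,0],[0,0,0,0],[0,0,0,0]]}' --grip_n 120

```text
clock: 21.93
position: [548.1, -6.6, 158.5]
tool_rot: [0.678, 0.735, 0.001, 0.001]
force: [-8.2, 2.0, 32.8]
finger_gap: 31.1
gripper_force: 116.8
```

Run:
```python
from fit import *
np.set_printoptions(precision=2,suppress=True)
go(*J(5.7,-38),156.7,th); s=arm.read_state(); print(s['wrist_torque'])
shot('side','s13');shot('scene','sc13')
# panel top edge, front-top line in scene image: expected flush pixels
d=load('sc13');c=load('s13')
for y in(-65,-40,30,65): print(y,proj(d,np.r_[J(-9,y-0),113]).round(1),proj(d,np.r_[J(-25,y),113]).round(1))
```

```text
pos [548.1  -6.6 158.5] toolY yaw 0.0812 tilt 0.2 delta [ 0.2 -1.4  1.8] q6 -0.19
turn about tool z -0.0005 or 3.1411
[ 0.43  1.86 -0.07]
-65 [[320.1 205.6]] [[324.2 202.5]]
-40 [[329.2 209.3]] [[333.2 206.2]]
30 [[355.6 220. ]] [[359.5 216.7]]
65 [[369.4 225.6]] [[373.2 222.2]]
```

Run:
```python
from fit import *
c=load('s13');d=load('sc13')
yc=62.5
for z in(110,95,80,70):
    p=proj(c,np.r_[J(-9,yc),z])[0];q=proj(c,np.r_[J(-25,yc),z])[0]
    v=int(round(p[1]));u=int(p[0])
    print('side z',z,p.round(1),q.round(1),'from',u-8,c['frame'][v,u-8:u+24].sum(1).tolist())
for y in(25,40,55):
    p=proj(d,np.r_[J(-9,y),113])[0];q=proj(d,np.r_[J(-25,y),113])[0]
    u,v=int(round(p[0])),int(p[1]); print('scene y',y,p.round(1),q.round(1),'from',v-12,d['frame'][v-12:v+10,u].sum(1).tolist())
```

```text
side z 110 [337.6 270. ] [348.  271.9] from 329 [365, 362, 361, 362, 362, 361, 360, 361, 359, 361, 361, 359, 360, 375, 387, 397, 416, 439, 475, 502, 508, 443, 298, 287, 251, 303, 311, 329, 293, 266, 283, 351]
side z 95 [337.3 278.3] [347.6 280.2] from 329 [313, 319, 319, 309, 334, 342, 344, 344, 362, 365, 356, 372, 369, 368, 369, 370, 371, 374, 373, 374, 361, 289, 302, 298, 296, 303, 317, 279, 298, 295, 295, 355]
side z 80 [336.9 286.5] [347.1 288.4] from 328 [274, 274, 274, 277, 281, 283, 287, 290, 291, 292, 283, 327, 387, 379, 377, 372, 370, 370, 367, 365, 355, 319, 296, 295, 291, 298, 299, 301, 299, 299, 300, 304]
side z 70 [336.7 291.8] [346.8 293.7] from 328 [332, 340, 337, 336, 322, 312, 293, 263, 269, 280, 293, 341, 373, 375, 377, 374, 376, 371, 369, 365, 348, 287, 286, 305, 304, 305, 303, 304, 307, 309, 315, 319]
scene y 25 [353.7 219.2] [357.5 215.9] from 207 [276, 281, 302, 298, 301, 312, 306, 253, 216, 210, 210, 225, 215, 217, 228, 244, 167, 250, 260, 251, 250, 258]
scene y 40 [359.5 221.6] [363.4 218.2] from 209 [275, 265, 288, 296, 299, 304, 301, 263, 233, 211, 208, 214, 227, 223, 230, 242, 226, 219, 256, 257, 259, 254]
scene y 55 [365.4 224. ] [369.2 220.6] from 211 [280, 271, 273, 290, 293, 304, 305, 297, 234, 215, 207, 213, 227, 218, 224, 242, 240, 192, 250, 258, 254, 250]
```

Everything agrees: the wedge foot is about 13.8 mm above the jig top (12 nominal, so the panel is flush within about 0.4 mm), the panel edges are upright, and the wedge is pressed with about 33 N. I'm handing in.

Run:
```python
from h import *
s=arm.read_state();print(s['force'],s['gripper_force'],s['clock']);print(arm.hand_in())
```

```text
[-8.28526679  1.69751789 32.8754017 ] 116.84194922447205 22.0333
the job is handed in; nothing more can be done
None
```

I handed the job in at 22 s: the panel stands on edge flush with the fence, and the wedge is in the gap at the bevelled stop, still gripped and pressed with about 33 N. No verdict came back.

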